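# Load a camera housing into the leak-test jig and crack the bleed cap a quarter turn

## Robot

A 6-joint arm with a two-finger parallel gripper is mounted at the origin on the work surface. World frame = base frame: x ahead of the robot, y to its left, z up, the work surface at z = 0. Lengths are in m, angles in rad, forces in N, time in s.
With the tool pointing down it reaches from about 0.3 to 0.825 m from the base axis. Payload 5.4 kg.
Tool frame: the origin (TCP) lies at the very end of the fingers, on their centre line; the grasp point (between the pads) lies 19 mm behind it; z points along the fingers, y is the line along which they close (so a half turn about z gives the same grasp; the last joint's range is limited). The gripper opens to 92 mm and grips with 3 to 60 N. Pads are 20 mm wide; open, the fingers measure 128 mm over their backs; the gripper's body (75 mm by 189 mm) begins 69 mm behind the grasp point.
Start: joints at [-1.548, 0.158, 1.597, -0, 1.386, -0.21], TCP at [0.133, -0.559, 0.215] pointing down, gripper open.
Joint ranges: [-2.91, 2.91], [-0.94, 2.29], [0.18, 2.7], [-1.29, 4.43], [0.17, 2.64], [-3, 3]. Speed limits (rad/s): [2.57, 2.57, 3.14, 3.14, 3.14, 3.14].

## Interface

Orientations are given as a unit quaternion [x, y, z, w].
In Python, from station import arm, optics gives the robot as it stands.
- The arm moves only by the tool carry_out, never from a script. Its argument "moves" is a list of rows, each a list of 6 numbers: the shift along the world's x, y, z in cm, then the turn, a rotation vector about the world's x, y, z in rad. A call has 1 to 12 rows; each row shifts and turns the commanded pose from where the row before left it; what a row does not reach is not made up. A row lasts 1/12 s, in which the tool goes at most 41.7 mm and 7.16 degrees, less where a joint would pass 70% of its speed; a pose out of reach is approached as far as the arm can. A call with a gripper value outside its range is refused whole. "claw" is the opening, from -1 (shut) to 1 (fully open), so that 0 is half open, set as the call begins (left out, the last holds). The fingers move at their own pace and stop on an object; the grip force is fixed at half the most. Time passes only in rows, so rows that do not move let the fingers close. It gives the time, the measured TCP pose, the force, the opening and the grip force at its end, in the units of the state.
- arm.read_state(): the state, without advancing time (a new reading comes with each control period).
- optics.snapshot(name): name is "side" or "top"; returns the picture (480x640x3 uint8, blue, green, red); there is no depth.
- optics.camera_model(name): a dict with "fx", "fy", "cx", "cy" (pixels), "k1" (the pictures are not rectified: a ray, as slopes to the right and down, at radius r is drawn at 1 + k1 r^2 times it, then the intrinsics apply), "R" (3x3) and "t" (3): a world point X has camera coordinates R X + t. Camera axes: x right, y down, z forward; pixel columns grow to the right and rows downward; lengths in m; the calibration is good to about 2 mm. A picture is of the moment at which its call begins. camera_model takes no time and is no camera call.
- arm.finish_job(): hands the job in; it is judged then, once.
The state is a dict: "t": time; "joint_positions": joint angles; "joint_vel": joint speeds; "tau": joint torques, N m; "eef_pos": TCP position; "ee_rot": TCP orientation; "force": force on the tool from outside, world axes, zero at the start; "torque": the same for the moment, N m; "finger_gap": opening from 0.0 (shut) to 1.0 (fully open); "gripper_force": force on a finger pad.
Only numpy, scipy, OpenCV 4.12 (cv2) and the standard library are available. Lean on these libraries where they do the work, as an engineer would, in place of code of your own. Each camera call takes 0.05 s, during which the arm holds its last target. There are 200 camera calls.

## Task

Lay the white camera housing tube on the two guide rods of the leak-test jig, between its head and its tailstock, and slide the tailstock up until the tube is shut between the two sealing pads. Then screw the round knurled bleed cap on the jig's head down (clockwise) until it bottoms out, back it off a quarter turn and finish there, with the gripper still holding the cap. Do not shift the other things on the bench.

Things in the scene. Friction and masses are not known exactly. Their poses are not given: they have to be found in the camera images.
- jig: Aluminium leak-test jig fixed to the bench; base plate 84 (x) x 375 (y) x 16 mm, from y -200 to +175. Origin on the bench under the middle of a seated tube; z up; y runs along the tube from tailstock to head. Two 10 mm guide rods, 30 mm apart, run along y (tops 53 mm up, only the base plate beside them); a tube lying on them has its axis at x = 0, 70 mm up.
- head_pad (a point): Centre of the fixed head's round sealing pad, at jig y = +60, 70 mm up: the tube's end seats on it. A rubber centre plug (26 mm thick tapering to 16) stands out 9 mm from it towards the tailstock and enters the tube's bore. The upright head plate is 60 mm wide, 94 mm high; behind it a manifold 76 mm high carries the bleed cap at jig y = +138.
- tube_mid (a point): Centre of the white housing tube: 44 mm outside diameter, 36 mm bore, 120 mm long, open at both ends, about 220 g, lying along its own y axis (either end may face the head). It starts on a low wooden rest board; four 10 mm stubs, 45 mm either way along the board from its middle, keep it from rolling; its axis is then 42 mm above the bench.
- rest: Wooden rest board under the tube, fixed, 90 (x) x 150 (y) x 20 mm; origin under its centre on the bench; the tube lies along its y axis.
- tailstock (a joint): Tailstock position along the rods, m: its sealing pad is at jig y = -(0.050 + value). Starts wide open, 0.065 to 0.085; reads 0.010 with the tube shut between the pads. Slides with about 3 N of friction, stays where left. A block 64 mm wide, 40 mm long, 93 mm high, with a plug like the head's standing out 9 mm.
- tail_grip (a point): Middle of the tailstock's black upright grip, 22 mm diameter, 32 mm tall, 121 mm above the bench, 21 mm behind the pad; grasp it from above or push it towards the head.
- bleed_cap (a joint): Angle of the bleed cap, rad: 0 = screwed down until it bottoms out (hard stop); grows as it is unscrewed, anticlockwise seen from above; a quarter turn is 1.57. The cap is already started on its thread, turns with a light friction of about 0.06 N m, stays where left and rises 6 mm a turn; it cannot come off.
- cap_mid (a point): Centre of the bleed cap: a steel knurled cap of 36 mm diameter and 32 mm tall with an upright axis, on the jig's head; centre 117 mm above the bench when bottomed. Its x axis follows a dark index mark on its top. Nothing within 60 mm around it is higher than its underside (101 mm).
- driver: A loose screwdriver lying on the bench, bystander.
- tape: A loose roll of tape lying flat, 84 mm across, 22 mm high, bystander.
- dome: A loose white plastic dome mount with a stem, 60 mm across, 62 mm high, bystander.
- bezel: A loose blue plastic ring, 72 mm across, 14 mm high, bystander.
- mouse: A loose black round mouse, 62 mm across, 34 mm high, bystander.
- bowl: A loose blue bowl, 124 mm across, 55 mm high, bystander.
- psu: A loose black power adapter, 50 x 75 x 35 mm, bystander.
Mind the look-alikes: they are no part of the job. Of the things that look like the part that bears tube_mid, the largest one is meant.

How it is judged:
On the way, in this order (a step that is already met when the one before it is completed fails the run):
1. the tube lies on the guide rods, shut between the head and the tailstock (value of joint tailstock below 0.013 m and y of tube_mid in the frame of jig between -0.004 and 0.003 m and x of tube_mid in the frame of jig between -0.005 and 0.005 m and z of tube_mid in the frame of jig between 0.066 and 0.074 m and contact force between the fingers and tube below 0.1 N), for 0.2 s.
2. the bleed cap is screwed down until it bottoms out (value of joint bleed_cap below 0.07 rad), for 0.1 s.
At the end, for the whole second after the job is handed in: Cap, bottomed (within 0.07 rad) after the tube was shut in, is still at 1.27 to 1.87 rad off its stop, gripped with over 2 N; tube on the rods, middle within 4 mm of its seat along the jig (-4/+3), 5 mm across, 4 mm in height; tailstock joint under 0.013; bystanders within 30 mm (value of joint bleed_cap between 1.27 and 1.87 rad and velocity of joint bleed_cap between -0.1 and 0.1 rad/s and contact force between the fingers and bleed_cap above 2 N and value of joint tailstock below 0.013 m and y of tube_mid in the frame of jig between -0.004 and 0.003 m and x of tube_mid in the frame of jig between -0.005 and 0.005 m and z of tube_mid in the frame of jig between 0.066 and 0.074 m); the arm keeps its last pose, push and grip.
It fails at once if a bystander is shifted by more than 30 mm (distance of any of driver, tape, dome, bezel, mouse, bowl, psu from where it was at the start of the episode above 0.03 m).
It also fails if it takes over 64 s, if anything falls off the work surface, if the arm or the gripper's body presses on something with over 40 N, if the wrist force passes 120 N, or if a joint passes its speed limit or range.

## Working session

There is one attempt and no reset: what is moved stays moved. The work goes in short steps, Python scripts to look and compute and a tool call to move; the robot and the scene stay as the last step left them, time stands still between calls to the robot, and variables do not carry over. Pictures are saved under pics/ and viewed, at most 10 in all, crops included, and the job is handed in when it is done.

Besides the shell and the picture viewer there is one more tool, called after ">>>" by a JSON object that holds its "op" and its "data". carry_out: Moves the arm, as the interface text tells. Its arguments: {"type":"object","properties":{"moves":{"type":"array"},"claw":{"type":"number"}},"required":["moves"]}

```bash
mkdir -p pics; python3 - <<'E'
from station import arm, optics
import cv2
for n in("top","side"):
    cv2.imwrite(f"pics/{n}0.png",optics.snapshot(n)); m=optics.camera_model(n); print(n,m)
print(arm.read_state())
E
```

```text
top {'fx': 463.3227997961988, 'fy': 463.3227997961988, 'cx': 321.5883151634385, 'cy': 243.8652157958477, 'k1': -0.05976468393554535, 'R': array([[ 0.00728487, -0.99996854,  0.00313706],
       [-0.99711582, -0.00750102, -0.07552341],
       [ 0.07554456, -0.00257784, -0.99713909]]), 't': array([-0.05111113,  0.56556476,  1.05572798])}
side {'fx': 611.5076252378998, 'fy': 611.5076252378998, 'cx': 322.51274305723405, 'cy': 228.83072230617955, 'k1': -0.1941424857283738, 'R': array([[-0.76706262, -0.64145951,  0.01202604],
       [-0.3461354 ,  0.39798358, -0.84958775],
       [ 0.54018998, -0.65584965, -0.52731018]]), 't': array([0.38441971, 0.29247956, 0.82517768])}
{'t': 0.1, 'joint_positions': array([-1.54809273e+00,  1.58966920e-01,  1.59810880e+00, -4.24759686e-06,
        1.38621526e+00, -2.10072423e-01]), 'joint_vel': array([-8.50116157e-04, -1.81100807e-03, -4.05087813e-03,  1.18746579e-03,
        1.60666558e-04, -8.81866558e-05]), 'tau': array([-3.82030557e-04, -3.86504781e+01, -3.22960532e+01,  7.02026999e-02,
        3.39844998e-02, -5.40135761e-05]), 'eef_pos': array([ 0.13262098, -0.5589088 ,  0.21372687]), 'ee_rot': array([ 9.93234154e-01,  1.16125766e-01,  7.73587002e-05, -8.45633674e-04]), 'force': array([-0.3938314 , -0.24799001,  0.55059448]), 'torque': array([ 0.05293469, -0.04815115, -0.02090181]), 'gripper_force': 0.0, 'finger_gap': 0.9983561743805579}
```

View pics/top0.png

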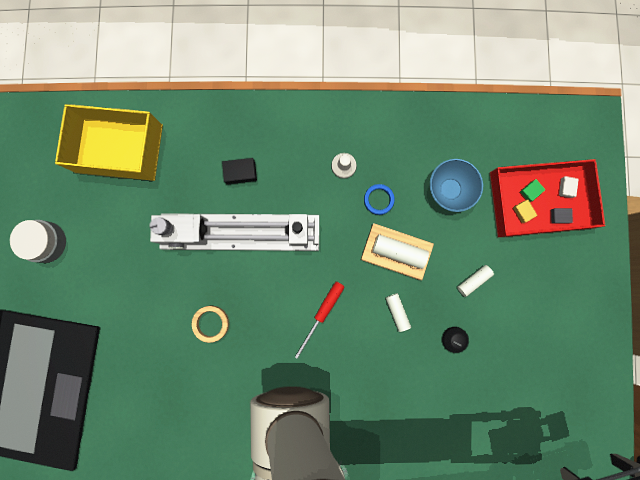

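View pics/side0.png

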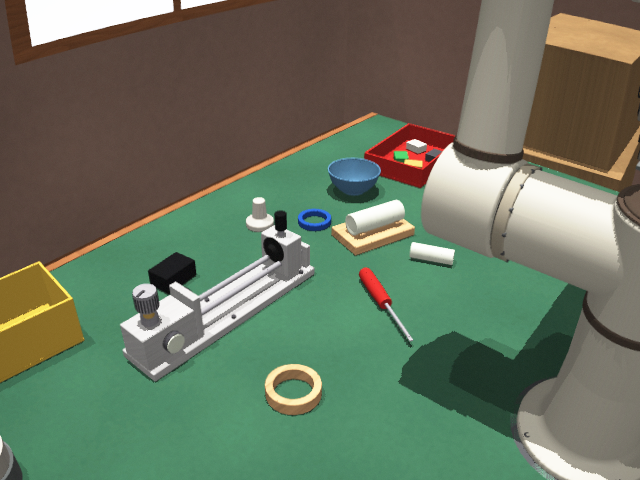

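The top view shows the tube at about (402,251) on the rest, the jig at x 150–320 with the cap at about (161,228), and the tail grip at about (298,228). The side view shows the cap at (146,298), the grip at (281,221) and the tube at (376,217).

```bash
cat > h.py <<'E'
import numpy as np, cv2
from station import arm, optics
def ray(n,uv):
    m=optics.camera_model(n); p=(np.array(uv,float)-[m['cx'],m['cy']])/[m['fx'],m['fy']]
    rd=np.hypot(*p); r=rd
    for _ in range(20): r=rd/(1+m['k1']*r*r)
    p=p*(r/rd if rd>0 else 1)
    return -m['R'].T@m['t'], m['R'].T@np.array([p[0],p[1],1])
def plane(n,uv,z):
    o,d=ray(n,uv); return o+d*(z-o[2])/d[2]
def two(a,b):
    (o1,d1),(o2,d2)=ray("top",a),ray("side",b)
    s=np.linalg.lstsq(np.c_[d1,-d2],o2-o1,rcond=None)[0]
    p,q=o1+d1*s[0],o2+d2*s[1]; return (p+q)/2,np.linalg.norm(p-q)
def proj(n,X):
    m=optics.camera_model(n); c=m['R']@np.array(X)+m['t']; p=c[:2]/c[2]; p=p*(1+m['k1']*(p@p))
    return p*[m['fx'],m['fy']]+[m['cx'],m['cy']]
E
python3 - <<'E'
from h import *
t=cv2.imread("pics/top0.png"); s=cv2.imread("pics/side0.png")
a=cv2.resize(t[200:285,140:340],None,fx=4,fy=4,interpolation=cv2.INTER_CUBIC)
cv2.imwrite("pics/c1.png",a[:, :800])
hsv=cv2.cvtColor(t,cv2.COLOR_BGR2HSV)
# wood board and tube
roi=np.zeros(t.shape[:2],np.uint8); roi[215:290,355:440]=255
green=cv2.inRange(hsv,(60,60,20),(95,255,255))
ng=cv2.bitwise_and(cv2.bitwise_not(green),roi)
tube=cv2.bitwise_and(cv2.inRange(hsv,(0,0,120),(180,40,255)),roi)
for nm,m in(("board",ng),("tube",tube)):
    c=max(cv2.findContours(m,0,2)[0],key=cv2.contourArea); print(nm,cv2.minAreaRect(c))
    b=cv2.boxPoints(cv2.minAreaRect(c)); print([plane("top",p,0.02 if nm=="board" else 0.042).round(4).tolist() for p in b])
b=cv2.inRange(cv2.cvtColor(s,cv2.COLOR_BGR2GRAY),0,45)
print(two((298,228),(281,221)),two((161,226),(146,292)))
cv2.imwrite("pics/c2.png",np.vstack([cv2.resize(s[265:385,110:310],None,fx=3,fy=3)[:300],cv2.resize(s[190:290,230:430],None,fx=3,fy=3)]))
E
```

```text
board ((396.9999694824219, 251.49998474121094), (65.45914459228516, 39.528465270996094), 18.434946060180664)
[[0.5293, -0.1358, 0.02], [0.6173, -0.1649, 0.02], [0.5698, -0.3105, 0.02], [0.4822, -0.2804, 0.02]]
tube ((400.7370910644531, 251.26698303222656), (54.75675964355469, 18.621625900268555), 18.924644470214844)
[[0.5485, -0.1615, 0.042], [0.5889, -0.1754, 0.042], [0.5491, -0.2941, 0.042], [0.5088, -0.2799, 0.042]]
(array([0.59286919, 0.00447118, 0.1208907 ]), np.float64(0.003087136125288021)) (array([0.59430699, 0.29397746, 0.12971535]), np.float64(0.0038025010076680097))
```

View pics/c1.png

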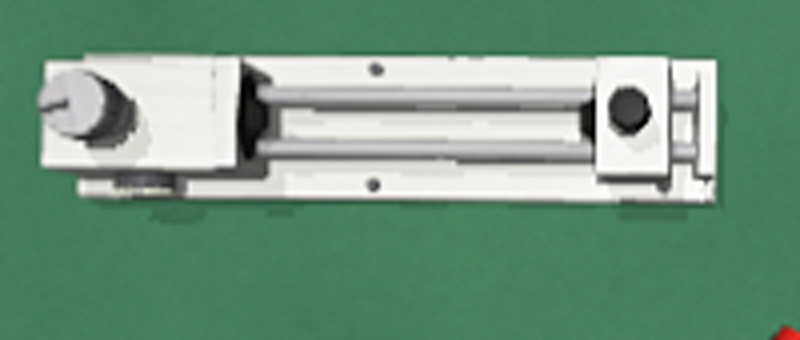

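View pics/c2.png

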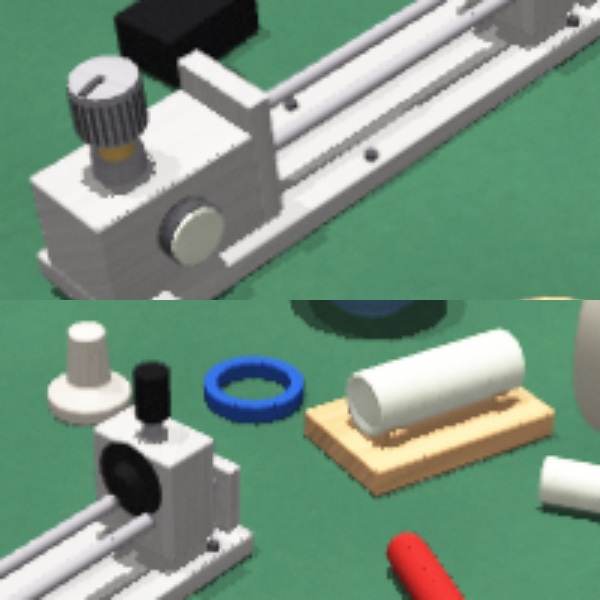

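The crops give a cap top at top (159,225.5) / side (144.7,289.7), a grip top at top (297.2,227.2) / side (280,213.3), and the plate end corners and rods. The cap is clearly raised on its thread, with brass showing.

```bash
python3 - <<'E'
from h import *
C=lambda x,y:(140+x/4,200+y/4)
P=lambda x,y,z:plane("top",C(x-1.5,y-1.5),z)
print("captop",two((159,225.2),(144.7,289.7)),"grip",two((297.2,227.2),(280,213.3)))
print("grip@.137",P(629,109,.137),"grip edges")
for q in((715,60),(715,203),(78,198)): print("plate",P(*q,.016))
for q in((270,93),(585,101),(270,146),(585,150)): print("rod",P(*q,.053))
t=cv2.imread("pics/top0.png"); g=cv2.cvtColor(t,cv2.COLOR_BGR2GRAY)
# bottom plate edge and rod centre rows by column
for x in range(205,286,16): print(x,g[200:262,x].tolist())
# tube corners side view
s=cv2.imread("pics/side0.png"); hsv=cv2.cvtColor(s,cv2.COLOR_BGR2HSV)
m=cv2.inRange(hsv,(0,0,95),(180,50,255)); m[:, :335]=0;m[:,412:]=0;m[:190]=0;m[240:]=0
c=max(cv2.findContours(m,0,2)[0],key=cv2.contourArea);print(cv2.minAreaRect(c))
r=cv2.minAreaRect(c)[0]; print("tube mid",two((400.7,251.3),r))
E
```

```text
captop (array([0.59486733, 0.29588335, 0.13497184]), np.float64(0.002331220818419968)) grip (array([0.59308049, 0.00564129, 0.13702874]), np.float64(0.0039295223376512225))
grip@.137 [0.59224175 0.00505705 0.137     ] grip edges
plate [ 0.63515093 -0.03888866  0.016     ]
plate [ 0.55104676 -0.03954714  0.016     ]
plate [0.55107623 0.33470465 0.016     ]
rod [0.60939418 0.21348634 0.053     ]
rod [0.60604999 0.03433312 0.053     ]
rod [0.57917774 0.21267261 0.053     ]
rod [0.57820414 0.03396101 0.053     ]
205 [102, 106, 105, 104, 107, 107, 105, 106, 106, 105, 106, 108, 103, 103, 205, 244, 245, 206, 104, 82, 79, 133, 167, 176, 134, 54, 20, 24, 28, 28, 26, 22, 32, 51, 71, 142, 181, 169, 119, 82, 81, 83, 86, 79, 89, 193, 223, 222, 220, 135, 76, 91, 101, 107, 108, 106, 106, 107, 106, 105, 105, 103]
221 [108, 106, 106, 107, 106, 107, 108, 108, 108, 106, 106, 106, 105, 105, 207, 241, 237, 237, 239, 239, 240, 211, 178, 201, 186, 138, 107, 96, 186, 222, 229, 236, 238, 240, 203, 175, 203, 190, 141, 101, 190, 220, 217, 235, 241, 239, 240, 242, 246, 166, 77, 102, 107, 107, 107, 107, 106, 106
[... 757 characters left out ...]
27, 193, 206, 198, 154, 111, 93, 191, 222, 219, 233, 238, 241, 227, 185, 200, 199, 165, 113, 91, 197, 226, 222, 236, 241, 241, 242, 249, 208, 114, 90, 105, 110, 110, 110, 108, 107, 107, 108, 109, 108]
285 [104, 103, 104, 104, 104, 104, 104, 105, 104, 105, 106, 105, 105, 101, 158, 231, 241, 240, 240, 241, 242, 226, 186, 202, 201, 135, 57, 33, 57, 63, 61, 64, 61, 114, 148, 166, 189, 197, 173, 134, 104, 199, 229, 225, 239, 244, 243, 244, 247, 234, 147, 85, 103, 107, 108, 108, 109, 107, 107, 108, 107, 107]
((374.5500183105469, 216.1500244140625), (21.50348663330078, 60.399497985839844), 71.56504821777344)
tube mid (array([ 0.5499996 , -0.22605411,  0.04476078]), np.float64(0.003605985157884743))
```

>>> {"op": "carry_out", "data": {"moves": [[2.6,2.1,0,0,0,0.084],[2.6,2.1,0,0,0,0.084],[2.6,2.1,0,0,0,0.084],[2.6,2.1,0,0,0,0.084],[2.6,2.1,0,0,0,0.084],[2.6,2.1,0,0,0,0.084],[2.6,2.1,0,0,0,0.084],[2.6,2.1,0,0,0,0.084],[2.6,2.1,0,0,0,0.084],[2.6,2.1,0,0,0,0.084],[2.6,2.1,0,0,0,0.084],[2.6,2.1,0,0,0,0.084]], "claw": 1}}

```text
t: 1.1
eef_pos: [0.4455, -0.306, 0.2142]
ee_rot: [0.812, 0.583, -0.0, -0.0]
force: [0.3, -0.3, -0.1]
finger_gap: 1.002
gripper_force: 0.0
```

>>> {"op": "carry_out", "data": {"moves": [[2.6,2.0,-1,0,0,0],[2.6,2.0,-2,0,0,0],[2.6,2.0,-2,0,0,0],[2.55,2.1,-2,0,0,0],[0,0,-2,0,0,0],[0,0,-2,0,0,0],[0,0,-1.4,0,0,0],[0,0,0,0,0,0]]}}

```text
t: 1.77
eef_pos: [0.5456, -0.2245, 0.0863]
ee_rot: [0.813, 0.582, -0.001, -0.004]
force: [-0.3, -0.0, -0.8]
finger_gap: 1.004
gripper_force: 0.0
```

```bash
python3 - <<'E'
from h import *
t=optics.snapshot("top");s=optics.snapshot("side")
cv2.imwrite("pics/c3.png",np.hstack([cv2.resize(t[190:310,340:460],None,fx=3.3,fy=3.3),cv2.resize(s[130:270,310:450],(396,396))]))
p=arm.read_state()['eef_pos'];print(p,proj("top",p)-[340,190],proj("side",p)-[310,130])
E
```

```text
[ 0.54769947 -0.22621497  0.09018478] [63.89724352 60.4412909 ] [67.69465648 66.99359217]
```

View pics/c3.png

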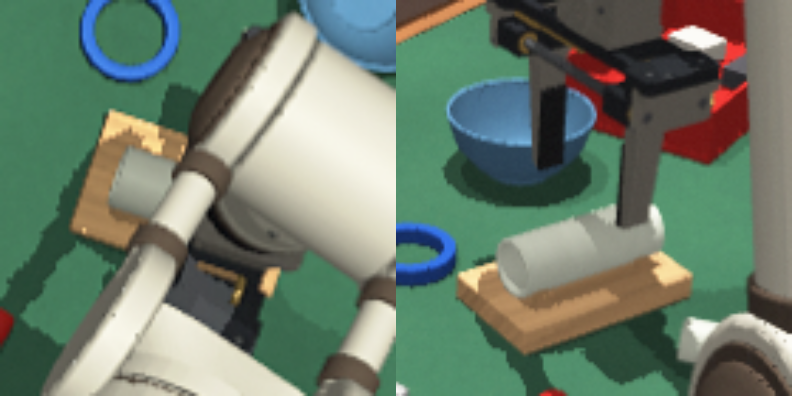

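The tube sits midway between the open fingers: tips at (550,165) and (632,225), tube centre about (578,243). I'll go down and grip.

>>> {"op": "carry_out", "data": {"moves": [[0,0,-2,0,0,0],[0,0,-2,0,0,0],[0,0,-1.9,0,0,0],[0,0,0,0,0,0],[0,0,0,0,0,0]]}}

```text
t: 2.28
eef_pos: [0.5482, -0.2267, 0.0322]
ee_rot: [0.814, 0.581, -0.0, -0.0]
force: [-0.1, -0.1, -0.9]
finger_gap: 0.999
gripper_force: 0.0
```

>>> {"op": "carry_out", "data": {"moves": [[0,0,0,0,0,0],[0,0,0,0,0,0],[0,0,0,0,0,0],[0,0,0,0,0,0],[0,0,0,0,0,0],[0,0,0,0,0,0],[0,0,0,0,0,0],[0,0,0,0,0,0]], "claw": -1}}

```text
t: 2.95
eef_pos: [0.5498, -0.2272, 0.0324]
ee_rot: [0.814, 0.581, 0.001, 0.002]
force: [4.3, -1.2, -2.4]
finger_gap: 0.46
gripper_force: 30.0
```

>>> {"op": "carry_out", "data": {"moves": [[0,0,1,0,0,0],[0,0,2,0,0,0],[0,0,3,0,0,0],[0,0,3,0,0,0],[0,0,3,0,0,0],[0,0,3,0,0,0],[0,2,2,0,0,0.02],[0.5,3,0,0,0,0.04],[0.5,3,0,0,0,0.04],[0.5,3,0,0,0,0.04],[0.5,3,0,0,0,0.04],[0.5,3,0,0,0,0.04]]}}

```text
t: 3.95
eef_pos: [0.5722, -0.0548, 0.2014]
ee_rot: [0.744, 0.668, -0.001, -0.001]
force: [0.5, 0.4, -2.5]
finger_gap: 0.466
gripper_force: 30.0
```

>>> {"op": "carry_out", "data": {"moves": [[0.5,3,0,0,0,0.04],[0.5,3,0,0,0,0.04],[0.5,3,0,0,0,0.026],[0.5,3,0,0,0,0],[0.4,3,0,0,0,0],[0,2,0,0,0,0],[0,1.7,0,0,0,0],[0,1,0,0,0,0],[0,0,0,0,0,0],[0,0,0,0,0,0]]}}

```text
t: 4.78
eef_pos: [0.5967, 0.1402, 0.2014]
ee_rot: [0.708, 0.706, -0.001, -0.0]
force: [0.2, -0.7, -2.6]
finger_gap: 0.462
gripper_force: 30.0
```

```bash
python3 - <<'E'
from h import *
t=optics.snapshot("top");s=optics.snapshot("side")
cv2.imwrite("pics/c4.png",np.hstack([cv2.resize(t[180:280,150:320],(400,235)),cv2.resize(s[90:325,100:400],(400,313))[:235]]) if 0 else s[90:390,80:480])
st=arm.read_state();print(st['eef_pos'],st['ee_rot'],st['force'],st['joint_positions'])
E
```

```text
[0.5970306  0.13936125 0.20147603] [ 7.08887115e-01  7.05321837e-01 -4.05473031e-04  9.75876501e-06] [ 0.64563565  0.07167807 -2.06081819] [ 3.27831346e-02  2.65586374e-01  1.49865963e+00 -5.77821359e-04
  1.37792668e+00  3.79361238e-02]
```

View pics/c4.png

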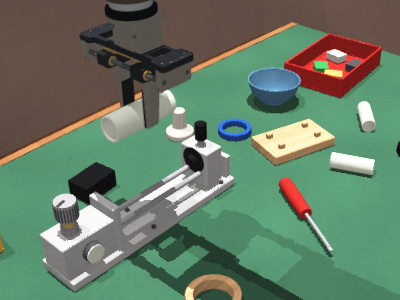

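```bash
python3 - <<'E'
from h import *
for dy in(-.06,0,.06,.07):
  for dz in(-.022,.022): print(dy,dz,(proj("side",[.597,.1394+dy,.2115+dz])-[80,90]).round(1))
E
```

```text
-0.06 -0.022 [167.7 112.2]
-0.06 0.022 [166.4  88.2]
0 -0.022 [140.4 126.3]
0 0.022 [138.3 101.7]
0.06 -0.022 [110.9 141.6]
0.06 0.022 [108.  116.4]
0.07 -0.022 [105.8 144.3]
0.07 0.022 [102.7 118.9]
```

>>> {"op": "carry_out", "data": {"moves": [[-0.3,0,-2,0,0,0],[0,0,-3,0,0,0],[0,0,-3,0,0,0],[0,0,-2,0,0,0],[0,0,-1.2,0,0,0],[0,0,0,0,0,0],[0,0,0,0,0,0]]}}

```text
t: 5.47
eef_pos: [0.5944, 0.1399, 0.09]
ee_rot: [0.709, 0.705, -0.0, 0.0]
force: [-0.2, -0.4, -1.5]
finger_gap: 0.46
gripper_force: 30.0
```

>>> {"op": "carry_out", "data": {"moves": [[0,0,-1.2,0,0,0],[0,0,-0.8,0,0,0],[0,0,-0.4,0,0,0],[0,0,-0.3,0,0,0],[0,0,-0.2,0,0,0],[0,0,0,0,0,0],[0,0,0,0,0,0]]}}

```text
t: 6.05
eef_pos: [0.5945, 0.1406, 0.0609]
ee_rot: [0.708, 0.706, 0.0, 0.0]
force: [0.0, -1.2, -1.6]
finger_gap: 0.463
gripper_force: 30.0
```

>>> {"op": "carry_out", "data": {"moves": [[0,0,-0.1,0,0,0],[0,0,0,0,0,0],[0,0,-0.1,0,0,0],[0,0,0,0,0,0],[0,0,0,0,0,0]]}}

```text
t: 6.47
eef_pos: [0.5951, 0.1406, 0.0606]
ee_rot: [0.708, 0.706, 0.001, 0.001]
force: [-4.5, -0.5, 8.6]
finger_gap: 0.464
gripper_force: 30.0
```

>>> {"op": "carry_out", "data": {"moves": [[-0.1,0,0.05,0,0,0],[0,0,0,0,0,0],[0,0,0,0,0,0]]}}

```text
t: 6.72
eef_pos: [0.5951, 0.1406, 0.0607]
ee_rot: [0.709, 0.706, 0.002, 0.001]
force: [2.1, -1.0, 6.1]
finger_gap: 0.465
gripper_force: 30.0
```

>>> {"op": "carry_out", "data": {"moves": [[0,0,0,0,0,0],[0,0,0,0,0,0],[0,0,0,0,0,0],[0,0,0,0,0,0],[0,0,0,0,0,0],[0,0,0,0,0,0]], "claw": 0.9}}

```text
t: 7.22
eef_pos: [0.5928, 0.1405, 0.0587]
ee_rot: [0.709, 0.706, -0.0, -0.0]
force: [-1.0, -0.8, 0.9]
finger_gap: 0.877
gripper_force: 0.0
```

>>> {"op": "carry_out", "data": {"moves": [[0,0,1,0,0,0],[0,0,3,0,0,0],[0,0,4,0,0,0],[0,0,4,0,0,0],[0,-3,2,0,0,0],[0,-4,0,0,0,0],[0,-3,0,0,0,0],[0,-2,0,0,0,0],[0,-1.5,0,0,0,0],[0,0,0,0,0,0],[0,0,0,0,0,0]]}}

```text
t: 8.13
eef_pos: [0.5932, 0.0053, 0.1997]
ee_rot: [0.709, 0.705, 0.0, 0.0]
force: [0.2, -0.6, 0.2]
finger_gap: 0.951
gripper_force: 0.0
```

```bash
python3 - <<'E'
from h import *
s=optics.snapshot("side")
cv2.imwrite("pics/c5.png",cv2.resize(s[190:380,110:320],None,fx=2.8,fy=2.8))
st=arm.read_state();print(st['eef_pos'],st['force'])
E
```

```text
[0.59317092 0.0060837  0.19956597] [-0.04287546  0.47832346  0.77816932]
```

View pics/c5.png

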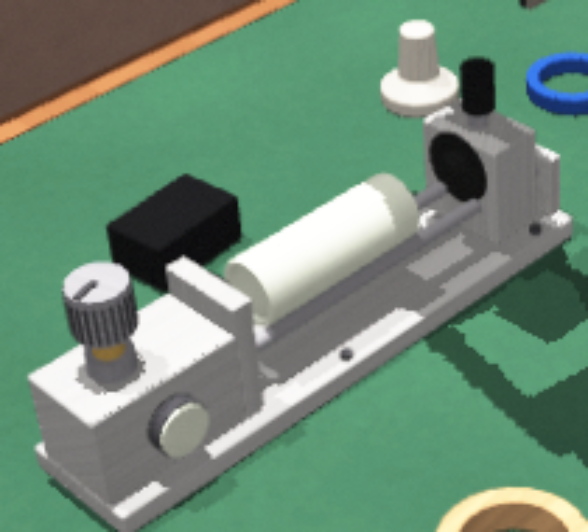

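The tube lies on both rods with clear gaps at each end. Next I'll take the tailstock grip.

>>> {"op": "carry_out", "data": {"moves": [[0,0,-3,0,0,0],[0,0,-3,0,0,0],[0,0,-2,0,0,0],[0,0,-1.3,0,0,0],[0,0,0,0,0,0],[0,0,0,0,0,0]]}}

```text
t: 8.68
eef_pos: [0.5931, 0.0064, 0.1063]
ee_rot: [0.708, 0.706, -0.0, -0.0]
force: [0.1, 0.1, 0.7]
finger_gap: 0.95
gripper_force: 0.0
```

>>> {"op": "carry_out", "data": {"moves": [[0,0,0,0,0,0],[0,0,0,0,0,0],[0,0,0,0,0,0],[0,0,0,0,0,0],[0,0,0,0,0,0],[0,0,0,0,0,0],[0,0,0,0,0,0],[0,0,0,0,0,0],[0,0,0,0,0,0],[0,0,0,0,0,0]], "claw": -1}}

```text
t: 9.52
eef_pos: [0.5952, 0.0055, 0.1062]
ee_rot: [0.709, 0.706, 0.002, 0.002]
force: [16.7, 0.9, -13.4]
finger_gap: 0.246
gripper_force: 8.1
```

>>> {"op": "carry_out", "data": {"moves": [[0.15,0,0,0,0,0],[0,0,0,0,0,0],[0,0,0,0,0,0],[0,0,0,0,0,0]]}}

```text
t: 9.85
eef_pos: [0.5958, 0.0055, 0.1061]
ee_rot: [0.709, 0.706, 0.001, 0.001]
force: [5.1, -0.6, -3.7]
finger_gap: 0.226
gripper_force: 30.0
```

>>> {"op": "carry_out", "data": {"moves": [[0.05,0.5,0,0,0,0],[0,0.7,0,0,0,0],[0,0.7,0,0,0,0],[0,0.7,0,0,0,0],[0,0.7,0,0,0,0],[0,0.7,0,0,0,0],[0,0.7,0,0,0,0],[0,0.7,0,0,0,0],[0,0.5,0,0,0,0],[0,0.3,0,0,0,0],[0,0,0,0,0,0]]}}

```text
t: 10.77
eef_pos: [0.5959, 0.0673, 0.1061]
ee_rot: [0.708, 0.706, 0.0, 0.001]
force: [3.8, -1.8, -2.1]
finger_gap: 0.235
gripper_force: 30.0
```

>>> {"op": "carry_out", "data": {"moves": [[0,0.3,0,0,0,0],[0,0.3,0,0,0,0],[0,0.2,0,0,0,0],[0,0.1,0,0,0,0],[0,0.1,0,0,0,0],[0,0.1,0,0,0,0]]}}

```text
t: 11.27
eef_pos: [0.596, 0.0773, 0.1061]
ee_rot: [0.709, 0.706, -0.0, 0.001]
force: [3.7, -3.3, -3.0]
finger_gap: 0.237
gripper_force: 30.0
```

>>> {"op": "carry_out", "data": {"moves": [[0,0.1,0,0,0,0],[0,0.1,0,0,0,0],[0,0.1,0,0,0,0],[0,0,0,0,0,0]]}}

```text
t: 11.6
eef_pos: [0.596, 0.0792, 0.1061]
ee_rot: [0.709, 0.706, -0.001, 0.002]
force: [3.2, -8.2, -3.3]
finger_gap: 0.23
gripper_force: 30.0
```

>>> {"op": "carry_out", "data": {"moves": [[0,0.1,0,0,0,0],[0,0.1,0,0,0,0],[0,0,0,0,0,0],[0,0,0,0,0,0]]}}

```text
t: 11.93
eef_pos: [0.596, 0.0792, 0.1061]
ee_rot: [0.709, 0.706, -0.002, 0.003]
force: [3.6, -14.1, -2.7]
finger_gap: 0.231
gripper_force: 30.0
```

>>> {"op": "carry_out", "data": {"moves": [[0,0,0,0,0,0],[0,0,0,0,0,0],[0,0,0,0,0,0],[0,0,0,0,0,0]], "claw": 0.3}}

```text
t: 12.27
eef_pos: [0.5948, 0.084, 0.106]
ee_rot: [0.708, 0.706, -0.0, -0.0]
force: [-0.2, -0.5, -0.9]
finger_gap: 0.501
gripper_force: 0.0
```

>>> {"op": "carry_out", "data": {"moves": [[0,0,1,0,0,0],[0,0,3,0,0,0],[0,0,3,0,0,0],[0,0,3,0,0,0],[0,3,0,0,0,0],[0,4,0,0,0,0],[0,4,0,0,0,0],[0,4,0,0,0,0],[0,0,0,0,0,0],[0,0,0,0,0,0]], "claw": 1}}

```text
t: 13.1
eef_pos: [0.5946, 0.2357, 0.2068]
ee_rot: [0.707, 0.707, 0.0, 0.0]
force: [-0.4, -0.5, 0.5]
finger_gap: 0.998
gripper_force: 0.0
```

```bash
python3 - <<'E'
from h import *
s=optics.snapshot("side"); t=optics.snapshot("top")
cv2.imwrite("pics/c6.png",np.hstack([cv2.resize(s[170:370,110:310],(600,600)),cv2.resize(t[200:260,140:160],(200,600))]))
st=arm.read_state();print(st['t'],st['eef_pos'],st['force'],st['joint_positions'])
E
```

```text
13.2 [0.59514569 0.23307886 0.20653307] [-0.88961052 -1.3720161   0.65608591] [ 1.84828859e-01  3.27792458e-01  1.41240617e+00 -5.22476687e-04
  1.40122158e+00  1.88730534e-01]
```

View pics/c6.png

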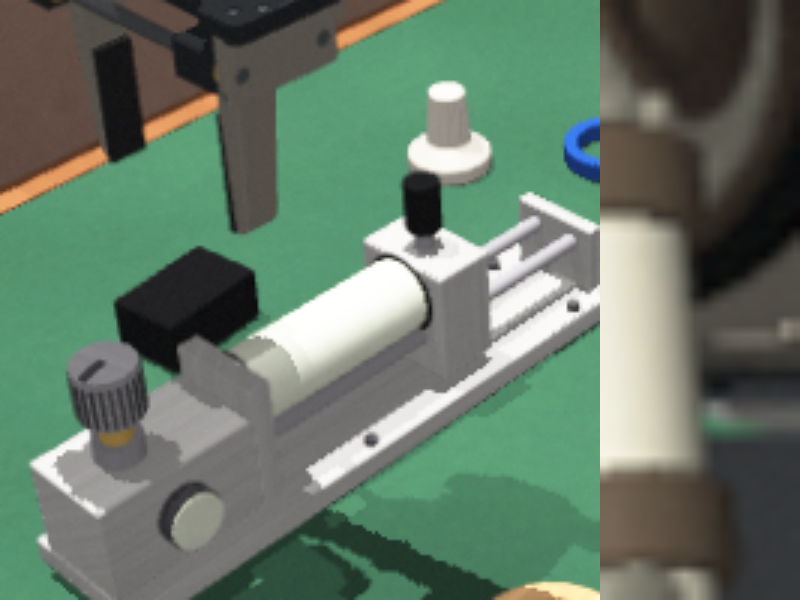

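The tube is shut between both pads, touching head and tailstock. Next I'll pre-turn the wrist anticlockwise above the cap.

>>> {"op": "carry_out", "data": {"moves": [[0,1.5,0,0,0,0.12],[0,1.5,0,0,0,0.12],[0,1.5,0,0,0,0.12],[0,1.0,0,0,0,0.12],[0,0.7,0,0,0,0.12],[0,0,0,0,0,0.12],[0,0,0,0,0,0.12],[0,0,0,0,0,0.12],[0,0,0,0,0,0.12],[0,0,0,0,0,0.12],[0,0,0,0,0,0.12],[0,0,0,0,0,0.12]]}}

```text
t: 14.2
eef_pos: [0.5957, 0.2935, 0.2064]
ee_rot: [0.066, 0.998, -0.0, -0.0]
force: [-0.3, -0.6, 0.7]
finger_gap: 1.0
gripper_force: 0.0
```

>>> {"op": "carry_out", "data": {"moves": [[0,0,0,0,0,0.12],[0,0,0,0,0,0.12],[0,0,0,0,0,0.12],[0,0,-2,0,0,0],[0,0,-2,0,0,0],[0,0,-2,0,0,0],[0,0,-1.5,0,0,0],[0,0,0,0,0,0],[0,0,0,0,0,0]]}}

```text
t: 14.95
eef_pos: [0.595, 0.294, 0.1306]
ee_rot: [-0.111, 0.994, -0.0, -0.001]
force: [0.2, 0.0, 0.5]
finger_gap: 0.999
gripper_force: 0.0
```

```bash
python3 - <<'E'
from h import *
s=optics.snapshot("side")
cv2.imwrite("pics/c7.png",cv2.resize(s[200:360,70:230],(560,560)))
st=arm.read_state();print(st['t'],st['eef_pos'],st['ee_rot'],st['force'],st['joint_positions'])
E
```

```text
15.0 [0.59583676 0.29449374 0.13207177] [-1.11602270e-01  9.93752880e-01 -3.26536275e-06  3.83829676e-04] [ 1.73215109 -0.40491693  0.26686858] [ 2.77713439e-01  4.51891349e-01  1.40203693e+00 -1.38749480e-04
  1.28690834e+00 -1.51671459e+00]
```

View pics/c7.png

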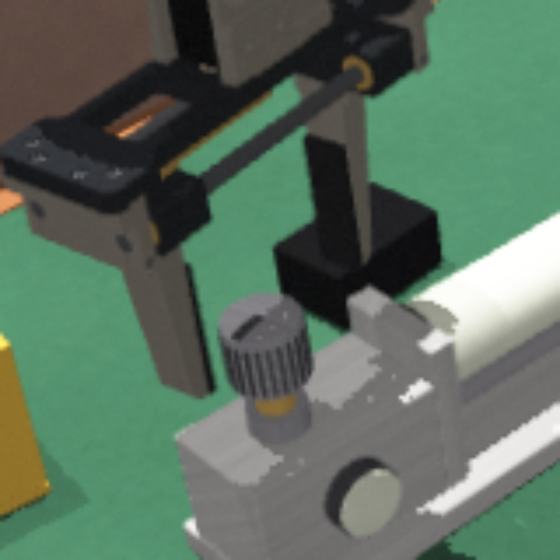

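The cap stands between the fingertips, about (188,390) and (350,260), with the cap top at (265,318). I'll go down and grip.

>>> {"op": "carry_out", "data": {"moves": [[0,0.25,-1,0,0,0],[0,0,-1,0,0,0],[0,0,-0.9,0,0,0],[0,0,0,0,0,0],[0,0,0,0,0,0]]}}

```text
t: 15.42
eef_pos: [0.5943, 0.2979, 0.1009]
ee_rot: [-0.112, 0.994, -0.0, -0.001]
force: [-0.5, -0.3, -0.2]
finger_gap: 1.002
gripper_force: 0.0
```

>>> {"op": "carry_out", "data": {"moves": [[0,0,0,0,0,0],[0,0,0,0,0,0],[0,0,0,0,0,0],[0,0,0,0,0,0],[0,0,0,0,0,0],[0,0,0,0,0,0],[0,0,0,0,0,0],[0,0,0,0,0,0],[0,0,0,0,0,0],[0,0,0,0,0,0]], "claw": -1}}

```text
t: 16.25
eef_pos: [0.5952, 0.2978, 0.1021]
ee_rot: [-0.112, 0.994, -0.0, -0.0]
force: [0.4, -1.2, 0.8]
finger_gap: 0.385
gripper_force: 30.0
```

```bash
python3 - <<'E'
from station import arm
st=arm.read_state();print(st)
E
```

```text
{'t': 16.25, 'joint_positions': array([ 2.82965968e-01,  4.85058410e-01,  1.41923049e+00, -3.42526797e-04,
        1.23736119e+00, -1.51285357e+00]), 'joint_vel': array([-2.89042062e-04, -1.70161791e-04,  7.54429321e-04, -4.51446934e-05,
        1.43162567e-03,  1.43209200e-03]), 'tau': array([ 5.31450491e-01, -4.89969349e+01, -3.04514802e+01,  1.88787812e-01,
        7.32784043e-03, -2.39813759e-02]), 'eef_pos': array([0.59518819, 0.297819  , 0.10211931]), 'ee_rot': array([-1.12330078e-01,  9.93670935e-01, -1.64356057e-04, -8.54525524e-07]), 'force': array([ 0.35825046, -1.1936953 ,  0.81990289]), 'torque': array([-0.12392836, -0.12862113,  0.04737477]), 'gripper_force': 29.999984207970556, 'finger_gap': 0.3852778792164238}
```

>>> {"op": "carry_out", "data": {"moves": [[0,0,-0.01,0,0,-0.1],[0,0,-0.01,0,0,-0.1],[0,0,-0.01,0,0,-0.1],[0,0,-0.01,0,0,-0.1],[0,0,-0.01,0,0,-0.1],[0,0,-0.01,0,0,-0.1],[0,0,-0.01,0,0,-0.1],[0,0,-0.01,0,0,-0.1],[0,0,-0.01,0,0,-0.1],[0,0,-0.01,0,0,-0.1],[0,0,0,0,0,0]]}}

```text
t: 17.17
eef_pos: [0.5955, 0.2989, 0.1012]
ee_rot: [0.379, 0.925, 0.001, 0.0]
force: [1.7, 3.5, -1.7]
finger_gap: 0.382
gripper_force: 30.0
```

```bash
cat > st.py <<'E'
from station import arm
import math
s=arm.read_state();q=s['ee_rot'];print(s['t'],"yaw",2*math.atan2(q[1],q[0]),s['eef_pos'].round(4),s['force'].round(1),"tz",s['torque'].round(3),"j6",s['joint_positions'][5],"tau6",s['tau'][5],s['gripper_force'])
E
python3 st.py
```

```text
17.1667 yaw 2.3643908731593712 [0.5955 0.2989 0.1012] [ 1.7  3.5 -1.7] tz [ 0.628 -0.464 -0.046] j6 -0.5104174216544202 tau6 0.9487953409552574 30.00084130646428
```

>>> {"op": "carry_out", "data": {"moves": [[0,0,-0.01,0,0,-0.1],[0,0,-0.01,0,0,-0.1]]}}

```text
t: 17.33
eef_pos: [0.5957, 0.299, 0.101]
ee_rot: [0.469, 0.883, 0.001, 0.0]
force: [3.5, 3.8, -3.0]
finger_gap: 0.384
gripper_force: 30.0
```

```bash
python3 st.py
```

```text
17.3333 yaw 2.165517511904962 [0.5957 0.299  0.101 ] [ 3.5  3.8 -3. ] tz [ 0.682 -0.617  0.081] j6 -0.31156759215756946 tau6 -1.2641843408346176 29.994548703543842
```

>>> {"op": "carry_out", "data": {"moves": [[0,0,0,0,0,0],[0,0,0,0,0,0],[0,0,0,0,0,0]]}}

```text
t: 17.58
eef_pos: [0.5957, 0.2991, 0.101]
ee_rot: [0.467, 0.884, 0.001, 0.0]
force: [2.7, 4.5, -2.5]
finger_gap: 0.38
gripper_force: 30.0
```

```bash
python3 st.py; python3 - <<'E'
from h import *
s=optics.snapshot("side")
# numeric look at cap top: compare with earlier image patch
g=cv2.cvtColor(s,cv2.COLOR_BGR2GRAY)
cv2.imwrite("pics/now.png",s)
p=proj("side",[.5953,.2978,.135]);print(p)
x,y=p.round().astype(int)
for r in range(y-9,y+10): print(' '.join('%3d'%v for v in g[r,x-16:x+17]))
E
```

```text
17.5833 yaw 2.170501913920471 [0.5957 0.2991 0.101 ] [ 2.7  4.5 -2.5] tz [ 0.693 -0.587 -0.051] j6 -0.3165909750812257 tau6 -0.0452374666929245 29.999503892613575
[144.25722938 290.32401333]
 14  14  20  17  16  18  74 124 124 125 126 128 127 125 123 125 125 126 126 126 127  93  28  20  24  84  83  83  85  82  84  84  85
 20  20  16  16  16  15  64 123 124 125 125 126 124 124 123 124 124 125 127 125 127 118  34  22  21  67  83  84  84  83  82  83  82
 21  17  20  17  18  16  45 122 124 123 124 125 124 123 123 124 124 123 125 126 126 127  37  20  22  51  85  81  83  85  83  83  83
 17  18  17  15  15  19  21 127 128 125 125 124 124 117 109 108 102 103 102 104 105 108  63  24  24  52  85  82  82  82  84  81  82
 18  17  17  15  17  16  16 102 125 126 121 108 102  97  94  92  91  92  90  93  95  93  87  48  24  34  82  83  83  83  82  82  85
 21  18  15  17  17  17  17  69 123 106  94  92  93  92  88  91  89  88  91  92  91  92  92  58  22  25  82  81  83  82  84  82  84
 20  20  16  17  15  19  15  58 108  91  90  90  89  93  88  88  88  90  92  92  92  91  91  56  23  22  74  83  84  
[... 898 characters left out ...]
  91  89  30  22  51  84  84  84  83  84
 51  20  18  17  45  84  89  90  91  92  90  93  91  98 118  94  92  93  92  93  92  91  91  91  92  33  22  53  83  83  81  83  81
 61  21  22  18  42  77  93  92  91  92  93  92  86  91  95  95  93  92  91  91  92  92  94  92  93  42  24  25  83  84  83  81  83
 67  29  22  19  26  62  89  95  96  95  92  89  94  94  94  95  94  93  91  94  96  97  95  94  94  51  25  20  83  82  84  83  84
 71  39  19  21  24  43  81  95  96 100  99  99 124 120  98  98 100  99  97  98  97  91  94  95  84  41  24  18  71  83  84  83  82
 73  42  20  19  21  38  62  82  91  98  95  94  96 101 101  98  99  97  97  96  96  94  76  67  87  48  19  21  53  81  83  83  82
```

```bash
python3 - <<'E'
from h import *
def mark(f):
    g=cv2.cvtColor(cv2.imread(f),cv2.COLOR_BGR2GRAY); 
    c=proj("side",[.5953,.2978,.1345]); best=[]
    for a in np.arange(0,2*np.pi,.05):
        v=[cv2.getRectSubPix(g,(1,1),tuple(map(float,proj("side",[.5953+r*np.cos(a),.2978+r*np.sin(a),.1345]))))[0,0] for r in np.linspace(.004,.015,12)]
        best.append((np.mean(v),a))
    best.sort(); print(f,[(round(float(v)),round(a,2)) for v,a in best[:6]])
mark("pics/side0.png"); mark("pics/now.png")
E
```

```text
pics/side0.png [(86, np.float64(1.75)), (87, np.float64(1.7)), (92, np.float64(1.8)), (92, np.float64(1.65)), (99, np.float64(1.6)), (106, np.float64(1.85))]Traceback (most recent call last):
  File "<stdin>", line 9, in <module>
  File "<stdin>", line 6, in mark
  File "h.py", line 16, in proj
    m=optics.camera_model(n); c=m['R']@np.array(X)+m['t']; p=c[:2]/c[2]; p=p*(1+m['k1']*(p@p))
ValueError: time passes only in moves, steps and waits
```

```bash
cat > mark.py <<'E'
import sys
from h import *
M=optics.camera_model("side")
def pr(X):
    c=M['R']@np.array(X)+M['t']; p=c[:2]/c[2]; p=p*(1+M['k1']*(p@p)); return p*[M['fx'],M['fy']]+[M['cx'],M['cy']]
def mark(f):
    g=cv2.cvtColor(cv2.imread(f),cv2.COLOR_BGR2GRAY); best=[]
    for a in np.arange(0,2*np.pi,.05):
        v=[cv2.getRectSubPix(g,(1,1),tuple(map(float,pr([.5953+r*np.cos(a),.2978+r*np.sin(a),.1345]))))[0,0] for r in np.linspace(.003,.015,13)]
        best.append((np.mean(v),a))
    best.sort(); print(f,[(round(float(v)),round(float(a),2)) for v,a in best[:6]])
if len(sys.argv)>1: cv2.imwrite("pics/now.png",optics.snapshot("side"))
mark("pics/side0.png"); mark("pics/now.png")
E
python3 mark.py
```

```text
pics/side0.png [(85, 1.75), (86, 1.7), (90, 1.8), (91, 1.65), (97, 1.6), (103, 1.85)]
pics/now.png [(43, 0.6), (43, 0.55), (44, 0.5), (45, 0.65), (46, 0.45), (48, 0.7)]
```

>>> {"op": "carry_out", "data": {"moves": [[0,-0.05,-0.01,0,0,-0.1],[0,0,-0.01,0,0,-0.1],[0,0,-0.01,0,0,-0.1],[0,0,-0.01,0,0,-0.1],[0,0,0,0,0,-0.1],[0,0,0,0,0,-0.1],[0,0,0,0,0,-0.1],[0,0,0,0,0,-0.1],[0,0,0,0,0,0]]}}

```text
t: 18.38
eef_pos: [0.5965, 0.2985, 0.1006]
ee_rot: [0.775, 0.632, 0.002, 0.001]
force: [5.3, 4.9, -4.7]
finger_gap: 0.384
gripper_force: 30.0
```

```bash
python3 st.py; python3 mark.py 1
```

```text
18.3833 yaw 1.3683789496316907 [0.5965 0.2985 0.1006] [ 5.3  4.9 -4.7] tz [ 0.714 -1.105  0.649] j6 0.4851833740768481 tau6 1.6212460398674011 29.99749860686279
pics/side0.png [(85, 1.75), (86, 1.7), (90, 1.8), (91, 1.65), (97, 1.6), (103, 1.85)]
pics/now.png [(54, 5.0), (54, 4.95), (54, 5.05), (54, 5.1), (55, 4.9), (55, 5.15)]
```

Torque rose to 0.65 N·m with slip in the grip, so the cap is bottomed. Now backing off a quarter turn.

>>> {"op": "carry_out", "data": {"moves": [[0,0,0.01,0,0,0.1],[0,0,0.01,0,0,0.1],[0,0,0.01,0,0,0.1],[0,0,0.01,0,0,0.1],[0,0,0.01,0,0,0.1],[0,0,0.01,0,0,0.1],[0,0,0.01,0,0,0.1],[0,0,0.01,0,0,0.1]]}}

```text
t: 19.1
eef_pos: [0.596, 0.2985, 0.1013]
ee_rot: [0.465, 0.886, 0.002, 0.001]
force: [4.3, 4.5, -3.5]
finger_gap: 0.382
gripper_force: 30.0
```

```bash
python3 st.py; python3 mark.py 1
```

```text
19.1 yaw 2.1753078998160014 [0.596  0.2985 0.1013] [ 4.3  4.5 -3.5] tz [ 0.792 -0.85  -0.081] j6 -0.3222278334811641 tau6 1.1764400079846382 29.997658994689118
pics/side0.png [(85, 1.75), (86, 1.7), (90, 1.8), (91, 1.65), (97, 1.6), (103, 1.85)]
pics/now.png [(43, 0.65), (43, 0.7), (44, 0.75), (44, 0.8), (44, 0.6), (47, 0.55)]
```

>>> {"op": "carry_out", "data": {"moves": [[0,0,0.01,0,0,0.1],[0,0,0.01,0,0,0.1],[0,0,0.01,0,0,0.1],[0,0,0.01,0,0,0.1],[0,0,0.01,0,0,0.1],[0,0,0.01,0,0,0.1],[0,0,0.01,0,0,0.1],[0,0,0.01,0,0,0.07],[0,0,0,0,0,0],[0,0,0,0,0,0],[0,0,0,0,0,0]]}}

```text
t: 20.07
eef_pos: [0.5958, 0.2982, 0.102]
ee_rot: [0.101, 0.995, 0.001, 0.001]
force: [4.0, 4.6, -3.7]
finger_gap: 0.381
gripper_force: 30.0
```

```bash
python3 st.py; python3 mark.py 1; python3 -c "
import cv2;s=cv2.imread('pics/now.png');cv2.imwrite('pics/c8.png',cv2.resize(s[200:360,70:270],(750,600)))"
```

```text
20.0667 yaw 2.939047056377713 [0.5958 0.2982 0.102 ] [ 4.   4.6 -3.7] tz [ 0.731 -0.888  0.039] j6 -1.085927744521268 tau6 0.05958694964647293 29.99933094251901
pics/side0.png [(85, 1.75), (86, 1.7), (90, 1.8), (91, 1.65), (97, 1.6), (103, 1.85)]
pics/now.png [(42, 1.25), (42, 1.3), (43, 1.2), (43, 1.35), (44, 1.4), (44, 1.15)]
```

View pics/c8.png

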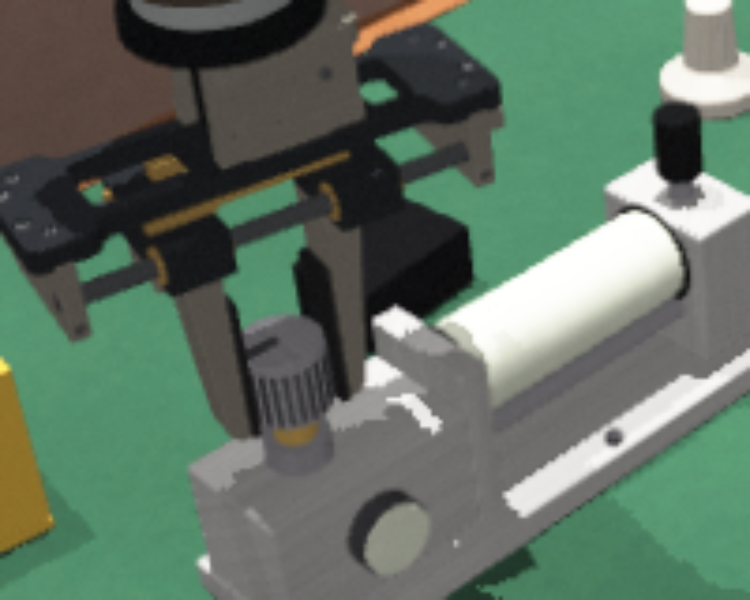

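```bash
python3 - <<'E'
from h import *
a=plane("side",(144.1,290.7),.135)
b=plane("side",(135.9,294.7),.135)
d=b-a;print(a,b,np.arctan2(d[1],d[0]))
for f in("pics/side0.png","pics/now.png"):
    g=cv2.cvtColor(cv2.imread(f),cv2.COLOR_BGR2GRAY)
    print(f)
    for r in range(282,302): print(r,' '.join('%3d'%v for v in g[r,130:160]))
E
```

```text
[0.59473175 0.29850609 0.135     ] [0.59599075 0.31248325 0.135     ] 1.4809627851811145
pics/side0.png
282 118 119 120 119 120 121 121 122 123 122 123 121 122 121 123 120 122 122 123 114  33  14  14  17  13  14  14  15  10  13
283 120 120 118 119 118 120 119 119 121 119 122 120 129 151 160 160 160 161 161 143  60  12  12  14  11  14  14  16  14  14
284 120 120 118 120 121 120 122 121 120 135 173 198 211 213 216 217 215 212 213 210 199 149 139  43  12  14  13  12  16  13
285 121 122 124 122 124 123 120 128 182 221 221 223 226 225 227 227 226 227 226 225 227 214 213 190  43  16  13  12  17  14
286 121 120 122 123 124 121 177 224 223 229 229 229 228 227 225 225 225 227 227 226 225 226 227 227 189  81   9  10  11  12
287 123 122 123 123 121 198 228 230 230 229 228 228 229 229 229 228 227 226 226 227 227 227 227 227 227 187  32  14  12  14
288 122 123 123 122 194 223 225 225 228 230 230 230 229 229 227 229 229 229 228 227 228 227 227 227 228 217  59  37  19  15
289 122 122 124 192 224 225 224 223 224 225 226 228 222 220 230 230 228 228 229 229 227 228 227 227 227 221  99  59  53  36
290 
[... 3276 characters left out ...]
  91  92  91  89  91  93  95  95  93  95  95  97  93  89  69  76  41  41  27  21
297  78  78  78  56  28  21  89  96  91  90  92  90  92  92  93  95 100 101  96  93  95  96  95  70  44  85  40  49  29  21
298  78  79  78  57  28  21  49  95  98  98  98  99 100  98 100 100  98  99  96  95  99  76  69  76  46  77  41  49  32  18
299  75  78  80  64  34  22  47  86  94  93  97  98  99 100  98 100  99  98  94  86  92  60  66  85  47  64  52  43  41  23
300  78  80  78  79  44  21  26  62  96  79  83  97  93  97  99  86  82  96  69  59  88  67  53  85  49  63  64  50  41  19
301  79  80  77  79  44  22  20  50  94  43  67  93  50  77  88  63  61  87  76  56  82  76  46  86  62  51  64  49  39  23
```

The last picture shows the cap gripped and the mark running (278,340)→(247,355), which is about 1.48 rad. The tube is still shut in. One small trim, then I hand in.

>>> {"op": "carry_out", "data": {"moves": [[0,0,0,0,0,0.06],[0,0,0,0,0,0],[0,0,0,0,0,0],[0,0,0,0,0,0],[0,0,0,0,0,0]]}}

```text
t: 20.53
eef_pos: [0.5958, 0.2982, 0.1021]
ee_rot: [0.071, 0.997, 0.001, 0.001]
force: [4.0, 3.2, -2.6]
finger_gap: 0.381
gripper_force: 30.0
```

```bash
python3 st.py; python3 -c "
from station import arm
print(arm.finish_job())"
```

```text
20.5333 yaw 2.9990298724874407 [0.5958 0.2982 0.1021] [ 4.   3.2 -2.6] tz [ 0.661 -0.745  0.097] j6 -1.1458993330562501 tau6 0.06432651076465845 29.999342448427342
the job is handed in; nothing more can be done
None
```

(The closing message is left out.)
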